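# Empty the tipping rinse barrel

### The job

The brass cap nuts in the clear tipping barrel are rinsed and drained. Take the red perforated drain cap off the barrel - it is a quarter-turn cap, anticlockwise to open - and lay it flat on the bench top, without dropping it. Then crank the barrel over so that all five nuts pour out of its open mouth into the grey tray below, crank it back fully upright, and leave the other things on the bench where they are.

Things in the scene. Friction and masses are not known exactly. Their poses are not given: they have to be found in the camera images.
- stand: Blue steel stand fixed to the bench: two A-frames 105 mm high, inner faces 116 mm apart, on foot rails 170 mm long, 12 mm high. Origin on the bench top below the middle of the barrel's axle, z up. The axle is parallel to its y axis, 105 mm above the origin. Its -x side (towards the robot) is the pouring side, where the tray lies; the crank is on its -y side.
- barrel (a joint): Tilt q of the clear barrel on its axle (rad): 0 upright at a stop, growing as the mouth tips to the stand's -x, to a stop at 2.4 (mouth steeply down over the tray). Friction (0.35 N m, 5 N at the crank grip) holds it at any angle. The crank grip is at stand x = 68 sin(1.2 - q), y = -104, z = 105 + 68 cos(1.2 - q) mm: behind the axle at 0, over the top, in front at 2.4.
- barrel_mouth (a point): Middle of the barrel's open rim. The barrel is a straight clear cup, 47 mm outside, 40 mm inside, 97 mm tall; upright, its rim is 161 mm above the bench and 56 mm above the axle. Two lugs on the neck, 56 mm across, 7 to 11 mm below the rim, hold the cap's lugs down. It does not turn about its own upright axis.
- crank_grip (a point): Middle of the crank's black grip: a round bar 17 mm in diameter, 45 mm long, parallel to the stand's y axis, spinning freely on its pin. It moves with the barrel, 68 mm from the axle: 129 mm above the bench when the barrel is upright, 173 mm at the top of its swing, 129 mm when fully tipped. Its own axes tilt with the barrel.
- cap: Red cap with a perforated steel top (5 mm holes), 64 mm in diameter, 20 mm high, about 60 g. Origin in the middle of its underside, z up through the top. On the barrel its top is 164 mm above the bench. Loose fit: turned anticlockwise (from above) by 65 to 100 degrees from its start it lifts straight off (skirt 17 mm deep); before that, lugs hold it down. Clockwise it soon meets a stop.
- tray: Grey open tray, 145 x 98 mm (long side along its x), 24 mm high, walls and floor 3 mm, 250 g, loose on the bench beneath the barrel on its pouring side. Origin in the middle of its underside. Apart from the tray and the stand, the bench is bare from x = 0.36 to 0.50 m and y = 0 to 0.22 m of the robot's base: room to lay the cap.
- nut0: Brass cap nut, 13 mm across and 13 mm tall, 12 g; origin in the middle of its flat end, z through the dome. All five start on the floor of the barrel, and are too big for the cap's holes.
- nut1: Brass cap nut like nut0.
- nut2: Brass cap nut like nut0.
- nut3: Brass cap nut like nut0.
- nut4: Brass cap nut like nut0.
- polish_tin: Bystander: flat round tin, 61 mm in diameter, 23 mm high, right of the stand, beyond the crank. Origin under its middle.
- nut_jar: Bystander: glass jar with a red lid, 51 mm in diameter, 72 mm high, behind the stand. Origin under its middle.
- brush: Bystander: small brush with a wooden handle, 17 x 158 x 12 mm, lying along the tray, on its right. Origin under its middle, its length along its y.

How it is judged:
By the outcome, as a careful person would: the job done as asked, in the order asked, and still so for the second after the job is handed in, with the robot touching nothing.
It also fails if it takes over 67 s, if anything falls off the work surface, if the arm or the gripper's body presses on something with over 40 N, if the wrist force passes 120 N, or if a joint passes its speed limit or range.

### The arm

A 6-joint arm with a two-finger parallel gripper is mounted at the origin on the work surface; the furniture and walls round the work are solid. World frame = base frame: x ahead of the robot, y to its left, z up, the work surface at z = 0. Lengths are in mm, angles in rad, forces in N, time in s.
With the tool pointing down it reaches from about 400 to 925 mm from the base axis. Payload 12.5 kg.
Tool frame: the origin (TCP) lies between the finger pads; the fingertips stand 19 mm ahead of it and the grasp point (between the pads) is the TCP (env.nose_length is the distance from the TCP to the fingertips, in mm); z points along the fingers, y is the line along which they close (so a half turn about z gives the same grasp; the last joint's range is limited). The gripper opens to 95 mm and grips with 3 to 60 N. Pads are 20 mm wide; open, the fingers measure 119 mm over their backs; the gripper's body (75 mm by 180 mm) begins 59 mm behind the grasp point.
Start: joints at [-1.382, 0.491, 1.559, -0, 1.092, -0.106], TCP at [181.615, -598.047, 233.661] pointing down, gripper open.
Joint ranges: [-3.1, 3.1], [-0.84, 2.19], [0.05, 2.79], [-1.13, 4.28], [0.06, 2.93], [-2.69, 2.69]. Speed limits (rad/s): [2.22, 2.22, 2.79, 3.14, 3.14, 3.14].

### API

Orientations are given as [roll, pitch, yaw] about the fixed x, y, z axes, in that order (R = Rz(yaw) Ry(pitch) Rx(roll)).
In Python, from cell import env gives the robot as it stands. The module is installed in compiled form; this text tells all that it offers.
- The arm moves only by the tool drive_tool, never from a script. Its argument "rows" is a list that holds one entry, the list of rows, each a list of 7 numbers: the shift along the tool's x, y, z scaled (see below), then the turn, a rotation vector about the tool's x, y, z scaled (see below), then the opening, from 0 (shut) to 1 (fully open). In form: [[[tx, ty, tz, ax, ay, az, jaw], ...]]. A call has 1 to 5 rows; each row shifts and turns the commanded pose from where the row before left it, along the tool's axes as they then stand; what a row does not reach is not made up. The controller multiplies each number of a shift by 250 mm and each number of a turn by 180 degrees. A row lasts 1/8 s, in which the tool goes at most 62.5 mm and 10.7 degrees, less where a joint would pass 70% of its speed; a pose out of reach is approached as far as the arm can. A call with a number of a shift or a turn outside -1 to 1 is refused whole. A call with a gripper value outside its range is refused whole. The fingers move at their own pace and stop on an object; the grip force is fixed at half the most. Time passes only in rows, so rows that do not move let the fingers close. It gives the time, the measured TCP pose, the force, the opening and the grip force at its end, in the units of the state.
- env.state(): the state, without advancing time (a new reading comes with each control period).
- env.read_camera(name): name is "scene" or "top" or "wrist"; returns a dict with "color" (480x640x3 uint8, blue, green, red), "camera_matrix" (3x3 intrinsics, pixels), "k1" (the pictures are not rectified: a ray, as slopes to the right and down, at radius r is drawn at 1 + k1 r^2 times it, then the intrinsics apply), "pose" (4x4, takes a point from camera to world coordinates). Camera axes: x right, y up, looking along -z (the intrinsics and any distortion apply to the point x, -y, -z); pixel columns grow to the right and rows downward; lengths in mm; the calibration is good to about 2 mm. A picture is of the moment at which its call begins. There is no depth.
- env.job_done(): hands the job in; it is judged then, once.
Trained networks look in a picture, given as the dict that the camera call returned (one of the last four; its "shot" number tells which), for a name from the list of things; names that differ only in an ending like _2 or _b are one class to them, and where a whole thing is asked for, a point or a joint stands for the part that bears it (a point fixed in the world has none). Each returns a list of dicts, best first, with "score" (0 to 1); they miss things now and then, are a little off and sometimes report something else, mostly with a low value. They report only what shows in the picture. A call takes as long as a camera call.
- env.search_frame(name, picture): "at" ([x, y, z] in mm, in the coordinates of the camera as it stood for that picture, good to about 4 mm: the middle of the surface that is visible of it).
- env.place_of(name, picture): "at" ([x, y, z] in mm, in the coordinates of the camera as it stood for that picture, good to about 4 mm: a listed point, or the origin of a listed thing).
The state is a dict: "t": time; "joints": joint angles; "qvel": joint speeds; "tau": joint torques, N m; "eef_pos": TCP position; "tcp_rot": TCP orientation; "ft_force": force on the tool from outside, world axes, zero at the start; "moment": the same for the moment, N m; "opening": opening from 0.0 (shut) to 1.0 (fully open); "grip_force": force on a finger pad.
Only numpy, scipy, OpenCV 4.12 (cv2) and the standard library are available. Lean on these libraries where they do the work, as an engineer would, in place of code of your own. Each camera call takes 0.05 s, during which the arm holds its last target. There are 200 camera calls.

## Working session

There is one attempt and no reset: what is moved stays moved. The work goes in short steps, Python scripts to look and compute and a tool call to move; the robot and the scene stay as the last step left them, time stands still between calls to the robot, and variables do not carry over. Pictures are saved under pics/ and viewed, at most 10 in all, crops included, and the job is handed in when it is done.

Besides the shell and the picture viewer there is one more tool, called after "Emit:" by a JSON object that holds its "method" and its "body", one argument or row to a line. drive_tool: Moves the arm, as the interface text tells. Its arguments: {"type":"object","properties":{"rows":{"type":"array","items":{"type":"array","items":{"type":"array","items":{"type":"number","minimum":-1,"maximum":1}}}}},"required":["rows"]}

```bash
mkdir -p pics; cat > h.py <<'E'
import numpy as np, cv2
from cell import env
from scipy.spatial.transform import Rotation as R
def shot(n,f=None):
    p=env.read_camera(n)
    if f: cv2.imwrite('pics/'+f,p['color'])
    return p
def world(p,at):
    return (np.array(p['pose'])@np.r_[at,1])[:3]
def proj(p,w):
    c=np.linalg.inv(p['pose'])@np.r_[w,1]; x,y=c[0]/-c[2],-c[1]/-c[2]
    s=1+p['k1']*(x*x+y*y); K=p['camera_matrix']
    return np.array([K[0][0]*x*s+K[0][2],K[1][1]*y*s+K[1][2]])
def ray(p,uv):
    K=np.array(p['camera_matrix'],float)
    x,y=cv2.undistortPoints(np.array([[uv]],float),K,np.array([p['k1'],0,0,0.]))[0,0]
    P=np.array(p['pose']); d=P[:3,:3]@np.array([x,-y,-1]); return P[:3,3],d/np.linalg.norm(d)
def onz(p,uv,z):
    o,d=ray(p,uv); return o+d*(z-o[2])/d[2]
def tri(pairs):
    A=np.zeros((3,3));b=np.zeros(3)
    for p,uv in pairs:
        o,d=ray(p,uv);M=np.eye(3)-np.outer(d,d);A+=M;b+=M@o
    return np.linalg.solve(A,b)
E
python3 - <<'E'
from h import *
np.set_printoptions(precision=1,suppress=True)
s=env.state();print(s['t'],s['eef_pos'],s['tcp_rot'],s['ft_force'],env.nose_length)
for c in ['scene','top','wrist']:
    p=shot(c,c+'0.png');print(c,np.array(p['pose'])[:3,3])
    for n in ['stand','barrel','barrel_mouth','crank_grip','cap','tray','polish_tin','nut_jar','brush','nut0']:
        for r in env.place_of(n,p)[:1 if n!='nut0' else 5]: print(n,round(r['score'],2),world(p,r['at']))
E
```

```text
0.0 [ 181.6 -597.8  233. ] [-3.1 -0.   0.3] [ 0.2 -0.3  0.1] 19.0
scene [249.9 343.8 780.9]
stand 0.76 [547.   54.4  -2.1]Traceback (most recent call last):
  File "<stdin>", line 7, in <module>
ValueError: it knows: barrel_mouth, brush, cap, crank_grip, nut, nut_jar, polish_tin, stand, tray
```

```bash
python3 - <<'E'
from h import *
np.set_printoptions(precision=1,suppress=True)
for c in ['scene','top']:
    p=shot(c,c+'0.png');print(c,np.array(p['pose'])[:3,3])
    for n in ['stand','barrel_mouth','crank_grip','cap','tray','polish_tin','nut_jar','brush','nut']:
        for r in env.place_of(n,p)[:1 if n!='nut' else 5]: print(n,round(r['score'],2),world(p,r['at']))
E
```

```text
scene [249.9 343.8 780.9]
stand 0.93 [549.5  53.4  -4. ]
barrel_mouth 0.87 [549.8  53.7 161.9]
crank_grip 0.65 [632.5 -37.9 128.2]
cap 0.65 [554.1  52.1 147.5]
tray 0.72 [488.4  39.   -2. ]
polish_tin 0.66 [ 655.  -119.1    0.8]
nut_jar 0.87 [695.9  58.7   2.4]
brush 0.69 [500.4 -95.9  -2. ]
top [ 401.5  -81.1 1031.7]
stand 0.77 [555.5  52.    1.2]
barrel_mouth 0.82 [554.3  58.5 160.6]
crank_grip 0.67 [635.7 -34.4 123.9]
cap 0.81 [551.1  51.5 146.4]
tray 0.68 [491.6  43.7   3.2]
polish_tin 0.86 [ 656.  -118.8    1.2]
nut_jar 0.78 [696.6  58.1  -0.9]
brush 0.87 [498.4 -94.   -4.4]
```

View pics/scene0.png

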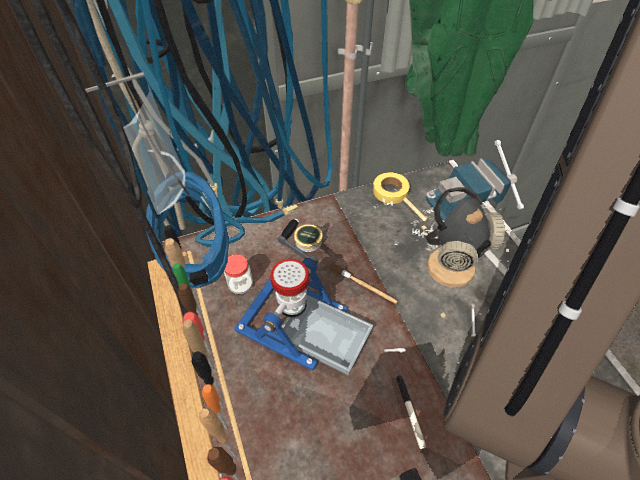

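```bash
sleep 1
```

```text
(no output)
```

View pics/top0.png

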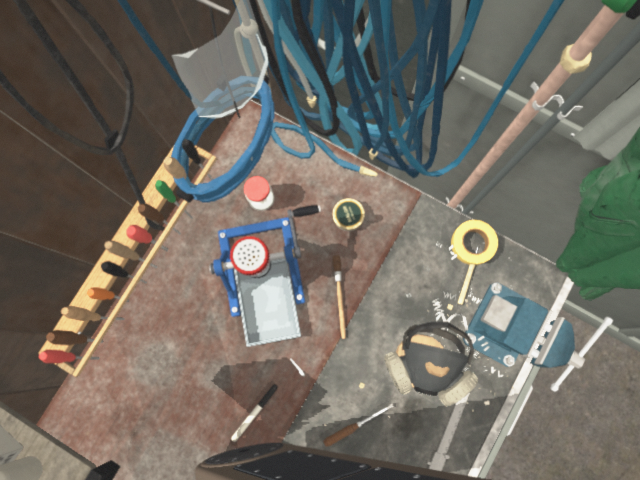

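The stand is at about (551, 53), with the barrel and cap upright on it and the tray on the robot side. The crank grip is at top-view pixel (305, 211). Next I get the yaws from the top view and plan the move above the cap.

```bash
cat >> h.py <<'E'
def rows(targets,jaw,cur=None):
    """targets: list of (xyz, yaw, n) tool-down; prints rows"""
    s=env.state()
    p,r=(np.array(s['eef_pos']),R.from_euler('xyz',s['tcp_rot'])) if cur is None else cur
    for xyz,yaw,n in targets:
        q=R.from_euler('xyz',[np.pi,0,yaw]); d=(r.inv()*q).as_rotvec()/n; dp=(np.array(xyz)-p)/n
        for i in range(n):
            t=r.inv().apply(dp)/250; print([round(float(v),3) for v in np.r_[t,d/np.pi,jaw]],end=',')
            r=r*R.from_rotvec(d); p=p+dp
        print()
    return p,r
E
python3 - <<'E'
from h import *
np.set_printoptions(precision=2,suppress=True)
s=env.state();print(s['tcp_rot'])
p=shot('top')
b=[onz(p,uv,12)[:2] for uv in [(224,235),(235,310),(285,222),(300,297)]]
b=np.array(b);print(b,b.mean(0))
for i,j in [(1,0),(3,2)]:
    d=b[j]-b[i];print(np.linalg.norm(d),np.degrees(np.arctan2(d[1],d[0])))
t=np.array([onz(p,uv,24)[:2] for uv in [(246,345),(299,338),(235,283)]]);d=t[0]-t[1];print(t,np.degrees(np.arctan2(d[1],d[0]))-90)
rows([([540,53,300],0.295,13)],1)
E
```

```text
[3.14 0.   0.29]
[[617.65 126.39]
 [472.97 100.57]
 [642.98   8.25]
 [497.39 -22.01]] [557.75  53.3 ]
146.9612734090922 10.118319115698252
148.6966142085466 11.741676331578992
[[407.93  76.2 ]
 [420.75 -21.41]
 [522.71  99.94]] 7.479948109839071
[0.164, -0.16, -0.02, 0.0, -0.0, -0.0, 1.0],[0.164, -0.16, -0.02, 0.0, -0.0, -0.0, 1.0],[0.164, -0.16, -0.02, 0.0, -0.0, -0.0, 1.0],[0.164, -0.16, -0.02, 0.0, -0.0, -0.0, 1.0],[0.164, -0.16, -0.02, 0.0, -0.0, -0.0, 1.0],[0.164, -0.16, -0.02, 0.0, -0.0, -0.0, 1.0],[0.164, -0.16, -0.02, 0.0, -0.0, -0.0, 1.0],[0.164, -0.16, -0.02, 0.0, -0.0, -0.0, 1.0],[0.164, -0.16, -0.02, 0.0, -0.0, -0.0, 1.0],[0.164, -0.16, -0.02, 0.0, -0.0, -0.0, 1.0],[0.164, -0.16, -0.02, 0.0, -0.0, -0.0, 1.0],[0.164, -0.16, -0.02, 0.0, -0.0, -0.0, 1.0],[0.164, -0.16, -0.02, 0.0, -0.0, -0.0, 1.0],
```

Emit:
{"method": "drive_tool", "body": {
  "rows": [
    [[0.164, -0.16, -0.02, 0, 0, 0, 1], [0.164, -0.16, -0.02, 0, 0, 0, 1], [0.164, -0.16, -0.02, 0, 0, 0, 1], [0.164, -0.16, -0.02, 0, 0, 0, 1], [0.164, -0.16, -0.02, 0, 0, 0, 1]]
  ]
}}

```text
t: 1.78
eef_pos: [320.3, -345.5, 259.0]
tcp_rot: [3.141, -0.0, 0.295]
ft_force: [0.4, -0.7, -0.1]
opening: 1.002
grip_force: 0.0
```

Emit:
{"method": "drive_tool", "body": {
  "rows": [
    [[0.164, -0.16, -0.02, 0, 0, 0, 1], [0.164, -0.16, -0.02, 0, 0, 0, 1], [0.164, -0.16, -0.02, 0, 0, 0, 1], [0.164, -0.16, -0.02, 0, 0, 0, 1], [0.164, -0.16, -0.02, 0, 0, 0, 1]]
  ]
}}

```text
t: 2.4
eef_pos: [458.4, -94.4, 284.1]
tcp_rot: [3.141, -0.001, 0.295]
ft_force: [0.9, -1.2, -0.5]
opening: 1.001
grip_force: 0.0
```

Emit:
{"method": "drive_tool", "body": {
  "rows": [
    [[0.164, -0.16, -0.02, 0, 0, 0, 1], [0.164, -0.16, -0.02, 0, 0, 0, 1], [0.164, -0.16, -0.02, 0, 0, 0, 1], [0, 0, 0, 0, 0, 0, 1]]
  ]
}}

```text
t: 2.9
eef_pos: [541.6, 57.3, 298.5]
tcp_rot: [-3.142, -0.001, 0.299]
ft_force: [0.1, -0.3, -0.1]
opening: 1.0
grip_force: 0.0
```

```bash
python3 - <<'E'
from h import *
np.set_printoptions(precision=1,suppress=True)
s=env.state();print(s['t'],s['eef_pos'],s['tcp_rot'],s['joints'])
p=shot('wrist','wrist1.png');print(np.array(p['pose']))
for n in ['stand','barrel_mouth','crank_grip','cap','tray']:
    for r in env.place_of(n,p)[:1]: print(n,round(r['score'],2),world(p,r['at']))
E
```

```text
2.9 [541.6  57.3 298.5] [-3.1 -0.   0.3] [-0.   0.3  1.7  0.   1.2  1.3]
[[  0.3   0.9   0.2 612.8]
 [ -1.    0.3   0.1  79.4]
 [ -0.   -0.3   1.  450.6]
 [  0.    0.    0.    1. ]]
stand 0.69 [551.4  52.7   3.9]
barrel_mouth 0.8 [553.5  51.3 163.6]
crank_grip 0.9 [632.6 -36.5 129.6]
cap 0.71 [551.5  56.8 144.5]
tray 0.46 [550.7  54.8   1.8]
```

View pics/wrist1.png

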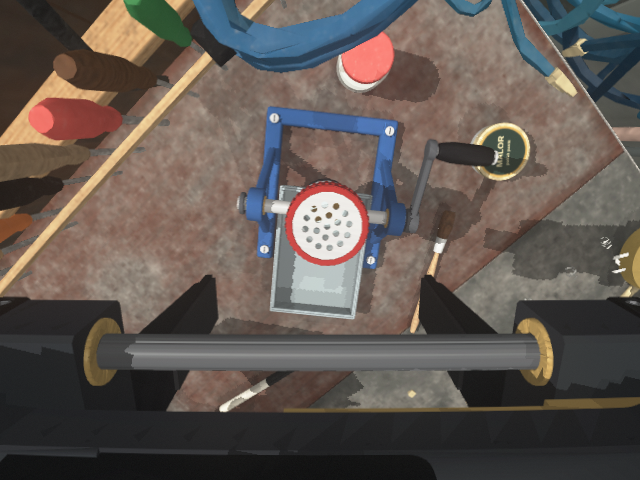

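The wrist view shows the cap's top disc centred near (327, 223), the crank grip near (468, 153), and clear space around both. I fit the disc in all three views and triangulate it.

```bash
cat >> h.py <<'E'
def capdisc(p,guess):
    """ellipse of the white disc inside the red ring nearest to the guessed world point"""
    im=p['color'];hsv=cv2.cvtColor(im,cv2.COLOR_BGR2HSV)
    m=(((hsv[...,0]<8)|(hsv[...,0]>172))&(hsv[...,1]>120)&(hsv[...,2]>50)).astype(np.uint8)
    cs,h=cv2.findContours(m,cv2.RETR_CCOMP,cv2.CHAIN_APPROX_NONE)
    g=proj(p,guess);best=None
    for c,hh in zip(cs,h[0]):
        if hh[3]>=0 and len(c)>30:
            e=cv2.fitEllipse(cv2.convexHull(c));d=np.hypot(*(np.array(e[0])-g))
            if best is None or d<best[0]: best=(d,e)
    return best
E
python3 - <<'E'
from h import *
np.set_printoptions(precision=1,suppress=True)
P=[]
for n in ['scene','top','wrist']:
    p=shot(n);b=capdisc(p,[551,54,164]);print(n,b)
    if b and b[0]<15: P.append((p,b[1][0])); print(onz(p,b[1][0],164))
print(tri(P))
# crank grip: dark cylinder; bolts in wrist
w=shot('wrist')
B=np.array([onz(w,uv,12)[:2] for uv in [(264,250),(275,118),(371,261),(390,131)]]);print(B,B.mean(0))
for i,j in [(0,1),(2,3)]:
    d=B[j]-B[i];print(np.linalg.norm(d),np.degrees(np.arctan2(d[1],d[0])))
for uv in [(440,152),(468,153),(496,156)]:print(onz(w,uv,129))
s=env.state();print(s['joints'])
E
```

```text
scene None
top None
wrist (np.float64(2.4336259669197697), ((322.25628662109375, 222.15338134765625), (70.46014404296875, 72.42974853515625), 86.56147003173828))
[552.9  54.1 164. ]
[712.2 111.5 940.2]
[[470.4  98.3]
 [616.4 124.8]
 [493.6 -25.5]
 [639.4   2.2]] [554.9  50. ]
148.42394819600642 10.27089034452751
148.35586918349824 10.767491026889182
[628.5 -22.3 129. ]
[634.4 -44.4 129. ]
[639.1 -67.2 129. ]
[-0.   0.3  1.7 -0.   1.2  1.3]
```

```bash
python3 - <<'E'
from h import *
rows([([552,54,215],0.295,3)],1)
E
```

```text
[0.015, 0.004, 0.112, 0.0, -0.0, -0.0, 1.0],[0.015, 0.004, 0.112, 0.0, -0.0, -0.0, 1.0],[0.015, 0.004, 0.112, 0.0, -0.0, -0.0, 1.0],
```

Emit:
{"method": "drive_tool", "body": {
  "rows": [
    [[0.015, 0.004, 0.112, 0, 0, 0, 1], [0.015, 0.004, 0.112, 0, 0, 0, 1], [0.015, 0.004, 0.112, 0, 0, 0, 1], [0, 0, 0, 0, 0, 0, 1]]
  ]
}}

```text
t: 3.9
eef_pos: [551.6, 54.5, 213.2]
tcp_rot: [-3.141, 0.003, 0.294]
ft_force: [-0.7, 0.1, 0.5]
opening: 1.003
grip_force: 0.0
```

```bash
python3 - <<'E'
from h import *
np.set_printoptions(precision=1,suppress=True)
s=env.state();print(s['t'],s['eef_pos'],s['tcp_rot'])
p=shot('wrist','wrist2.png')
for n in ['cap','barrel_mouth']:
    for r in env.place_of(n,p)[:1]: print(n,round(r['score'],2),world(p,r['at']))
print(proj(p,[552,54,164]),proj(p,s['eef_pos']), proj(p,[552,54,144]))
E
```

```text
3.9 [551.6  54.5 213.2] [-3.1  0.   0.3]
cap 0.65 [551.1  55.3 148.3]
barrel_mouth 0.58 [551.6  51.5 161.4]
[319.6 276.7] [318.5 317.9] [319.4 264.9]
```

View pics/wrist2.png

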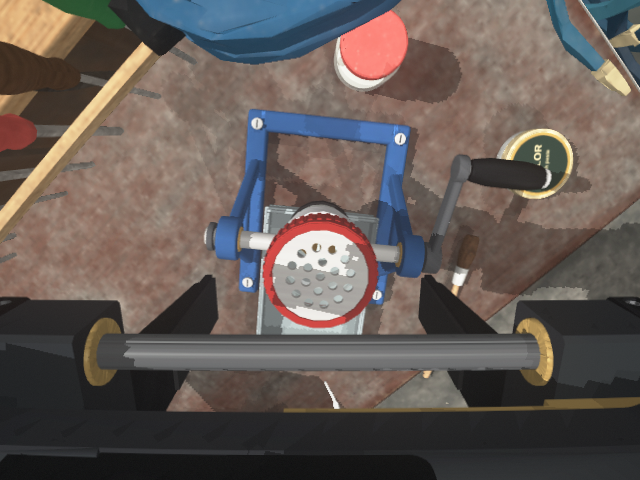

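The cap's ellipse is centred at about (321, 275), within 1 mm of the prediction, and both fingers straddle it. I descend and close.

Emit:
{"method": "drive_tool", "body": {
  "rows": [
    [[0, 0.002, 0.095, 0, 0, 0, 1], [0, 0, 0.095, 0, 0, 0, 1], [0, 0, 0, 0, 0, 0, 0.5], [0, 0, 0, 0, 0, 0, 0.5], [0, 0, 0, 0, 0, 0, 0.5]]
  ]
}}

```text
t: 4.68
eef_pos: [552.8, 54.3, 168.4]
tcp_rot: [3.141, -0.002, 0.295]
ft_force: [-0.7, 1.0, -0.0]
opening: 0.741
grip_force: 0.0
```

Emit:
{"method": "drive_tool", "body": {
  "rows": [
    [[0, 0, 0, 0, 0, 0, 0.4], [0, 0, 0, 0, 0, 0, 0.4], [0, 0, 0, 0, 0, 0, 0.4]]
  ]
}}

```text
t: 5.05
eef_pos: [552.7, 54.3, 168.0]
tcp_rot: [3.141, -0.001, 0.295]
ft_force: [-2.0, 0.5, 7.0]
opening: 0.666
grip_force: 30.0
```

Emit:
{"method": "drive_tool", "body": {
  "rows": [
    [[0, 0, 0, 0, 0, -0.046, 0.4], [0, 0, 0, 0, 0, -0.046, 0.4], [0, 0, 0, 0, 0, -0.046, 0.4], [0, 0, 0, 0, 0, -0.046, 0.4], [0, 0, 0, 0, 0, -0.046, 0.4]]
  ]
}}

```text
t: 5.68
eef_pos: [552.8, 54.3, 168.0]
tcp_rot: [3.14, -0.001, 1.022]
ft_force: [-0.7, 0.4, 7.1]
opening: 0.667
grip_force: 30.0
```

Emit:
{"method": "drive_tool", "body": {
  "rows": [
    [[0, 0, 0, 0, 0, -0.046, 0.4], [0, 0, 0, 0, 0, -0.046, 0.4], [0, 0, 0, 0, 0, -0.046, 0.4], [0, 0, 0, 0, 0, -0.046, 0.4], [0, 0, 0, 0, 0, -0.046, 0.4]]
  ]
}}

```text
t: 6.3
eef_pos: [552.5, 54.5, 168.0]
tcp_rot: [3.141, -0.0, 1.744]
ft_force: [-2.9, 2.2, 8.2]
opening: 0.671
grip_force: 30.0
```

Emit:
{"method": "drive_tool", "body": {
  "rows": [
    [[0, 0, 0, 0, 0, 0, 0.4], [0, 0, 0, 0, 0, 0, 0.4]]
  ]
}}

```text
t: 6.55
eef_pos: [552.5, 54.4, 168.0]
tcp_rot: [3.141, 0.0, 1.74]
ft_force: [-2.5, 0.7, 7.3]
opening: 0.665
grip_force: 30.0
```

```bash
python3 - <<'E'
from h import *
s=env.state();print(s['eef_pos'],s['tcp_rot'],s['ft_force'],s['moment'],s['joints'])
shot('wrist','wrist3.png')
E
```

```text
[552.46783984  54.44655803 167.97202819] [3.14063125e+00 1.67016818e-04 1.74029859e+00] [-2.48467738  0.74529302  7.31485538] [0.12655261 0.24595327 0.17107281] [-2.07623053e-02  4.69983094e-01  1.80536259e+00  2.34031995e-05
  8.65271333e-01 -1.90279814e-01]
```

View pics/wrist3.png

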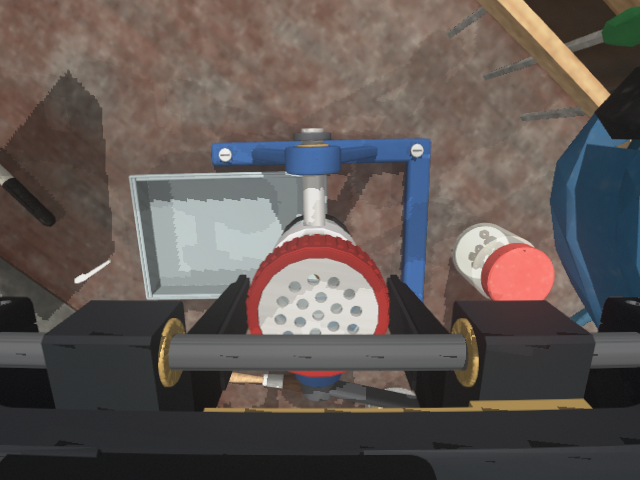

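The cap sits in the jaws and the tool turned 83°, with no sign of slipping. I lift gently and watch the force.

Emit:
{"method": "drive_tool", "body": {
  "rows": [
    [[0, 0, -0.016, 0, 0, 0, 0.4], [0, 0, -0.016, 0, 0, 0, 0.4]]
  ]
}}

```text
t: 6.85
eef_pos: [552.3, 54.3, 175.3]
tcp_rot: [-3.141, 0.0, 1.74]
ft_force: [-1.0, 0.0, -0.6]
opening: 0.664
grip_force: 30.0
```

```bash
python3 - <<'E'
from h import *
c=rows([([550,58,225],1.74,2),([415,178,180],1.74,5)],.4)
rows([([415,178,45],1.74,4)],.4,c)
E
```

```text
[0.008, -0.003, -0.099, -0.0, 0.0, -0.0, 0.4],[0.008, -0.003, -0.099, -0.0, 0.0, -0.0, 0.4],
[0.113, -0.09, 0.036, 0.0, 0.0, -0.0, 0.4],[0.113, -0.09, 0.036, 0.0, 0.0, -0.0, 0.4],[0.113, -0.09, 0.036, 0.0, 0.0, -0.0, 0.4],[0.113, -0.09, 0.036, 0.0, 0.0, -0.0, 0.4],[0.113, -0.09, 0.036, 0.0, 0.0, -0.0, 0.4],
[-0.0, -0.0, 0.135, -0.0, 0.0, -0.0, 0.4],[-0.0, -0.0, 0.135, -0.0, 0.0, -0.0, 0.4],[-0.0, -0.0, 0.135, -0.0, 0.0, -0.0, 0.4],[-0.0, -0.0, 0.135, -0.0, 0.0, -0.0, 0.4],
```

Emit:
{"method": "drive_tool", "body": {
  "rows": [
    [[0.008, -0.003, -0.1, 0, 0, 0, 0.4], [0.008, -0.003, -0.1, 0, 0, 0, 0.4], [0.113, -0.09, 0.036, 0, 0, 0, 0.4], [0.113, -0.09, 0.036, 0, 0, 0, 0.4], [0.113, -0.09, 0.036, 0, 0, 0, 0.4]]
  ]
}}

```text
t: 7.48
eef_pos: [468.5, 130.7, 198.1]
tcp_rot: [3.141, 0.0, 1.74]
ft_force: [0.3, 0.4, -0.7]
opening: 0.667
grip_force: 30.0
```

Emit:
{"method": "drive_tool", "body": {
  "rows": [
    [[0.113, -0.09, 0.036, 0, 0, 0, 0.4], [0.113, -0.09, 0.036, 0, 0, 0, 0.4], [0, 0, 0, 0, 0, 0, 0.4], [0, 0, 0.135, 0, 0, 0, 0.4], [0, 0, 0.135, 0, 0, 0, 0.4]]
  ]
}}

```text
t: 8.1
eef_pos: [416.6, 178.1, 112.4]
tcp_rot: [3.139, -0.0, 1.74]
ft_force: [0.6, 0.0, -1.0]
opening: 0.667
grip_force: 30.0
```

Emit:
{"method": "drive_tool", "body": {
  "rows": [
    [[0, 0, 0.135, 0, 0, 0, 0.4], [0, 0, 0.1, 0, 0, 0, 0.4], [0, 0, 0, 0, 0, 0, 0.4]]
  ]
}}

```text
t: 8.48
eef_pos: [415.7, 177.8, 52.9]
tcp_rot: [-3.139, 0.0, 1.739]
ft_force: [-0.8, 0.0, -0.3]
opening: 0.67
grip_force: 30.0
```

Emit:
{"method": "drive_tool", "body": {
  "rows": [
    [[0, 0, 0.06, 0, 0, 0, 0.4], [0, 0, 0.036, 0, 0, 0, 0.4], [0, 0, 0, 0, 0, 0, 0.4]]
  ]
}}

```text
t: 8.85
eef_pos: [415.8, 178.2, 30.1]
tcp_rot: [3.142, 0.0, 1.74]
ft_force: [0.0, -0.2, -0.5]
opening: 0.668
grip_force: 30.0
```

Emit:
{"method": "drive_tool", "body": {
  "rows": [
    [[0, 0, 0.006, 0, 0, 0, 0.4], [0, 0, 0.006, 0, 0, 0, 0.4], [0, 0, 0, 0, 0, 0, 0.4]]
  ]
}}

```text
t: 9.22
eef_pos: [415.6, 178.3, 27.0]
tcp_rot: [3.141, 0.0, 1.74]
ft_force: [-0.2, -0.4, -0.4]
opening: 0.666
grip_force: 30.0
```

Emit:
{"method": "drive_tool", "body": {
  "rows": [
    [[0, 0, 0.006, 0, 0, 0, 0.4], [0, 0, 0, 0, 0, 0, 0.4], [0, 0, 0, 0, 0, 0, 0.4]]
  ]
}}

```text
t: 9.6
eef_pos: [415.5, 178.3, 25.3]
tcp_rot: [-3.142, 0.0, 1.74]
ft_force: [0.5, 0.2, -0.3]
opening: 0.665
grip_force: 30.0
```

Emit:
{"method": "drive_tool", "body": {
  "rows": [
    [[0, 0, 0.004, 0, 0, 0, 0.4], [0, 0, 0, 0, 0, 0, 0.4], [0, 0, 0, 0, 0, 0, 0.4]]
  ]
}}

```text
t: 9.98
eef_pos: [415.5, 178.3, 24.3]
tcp_rot: [-3.142, 0.0, 1.74]
ft_force: [0.3, -0.5, -0.9]
opening: 0.667
grip_force: 30.0
```

Emit:
{"method": "drive_tool", "body": {
  "rows": [
    [[0, 0, 0.004, 0, 0, 0, 0.4], [0, 0, 0, 0, 0, 0, 0.4], [0, 0, 0, 0, 0, 0, 0.4]]
  ]
}}

```text
t: 10.35
eef_pos: [415.5, 178.3, 23.9]
tcp_rot: [3.141, 0.0, 1.74]
ft_force: [-2.1, -1.8, 11.3]
opening: 0.667
grip_force: 30.0
```

Emit:
{"method": "drive_tool", "body": {
  "rows": [
    [[0, 0, 0.004, 0, 0, 0, 0.4], [0, 0, 0, 0, 0, 0, 0.4], [0, 0, 0, 0, 0, 0, 0.4]]
  ]
}}

```text
t: 10.72
eef_pos: [415.5, 178.3, 23.8]
tcp_rot: [3.14, 0.0, 1.74]
ft_force: [-4.0, -1.2, 30.0]
opening: 0.665
grip_force: 30.0
```

Emit:
{"method": "drive_tool", "body": {
  "rows": [
    [[0, 0, -0.005, 0, 0, 0, 0.4], [0, 0, 0, 0, 0, 0, 0.8], [0, 0, 0, 0, 0, 0, 0.9], [0, 0, 0, 0, 0, 0, 0.9]]
  ]
}}

```text
t: 11.22
eef_pos: [415.5, 178.3, 23.4]
tcp_rot: [-3.141, 0.0, 1.74]
ft_force: [-0.2, 0.8, -0.2]
opening: 0.884
grip_force: 0.0
```

Emit:
{"method": "drive_tool", "body": {
  "rows": [
    [[0, 0, -0.08, 0, 0, 0, 0.9], [0, 0, -0.2, 0, 0, 0, 0.9], [0, 0, -0.22, 0, 0, 0, 0.9], [0, 0, -0.22, 0, 0, 0, 0.9], [0, 0, 0, 0, 0, 0, 0.9]]
  ]
}}

```text
t: 11.85
eef_pos: [416.6, 178.7, 206.9]
tcp_rot: [3.135, -0.001, 1.74]
ft_force: [0.3, -0.1, -1.4]
opening: 0.902
grip_force: 0.0
```

```bash
python3 - <<'E'
from h import *
np.set_printoptions(precision=1,suppress=True)
s=env.state();print(s['t'],s['eef_pos'])
for c in ['scene','top','wrist']:
    p=shot(c,c+'4.png')
    for n in ['stand','barrel_mouth','crank_grip','cap','tray']:
        for r in env.place_of(n,p)[:1]: print(n,round(r['score'],2),world(p,r['at']))
rows([([500,80,240],1.75,3),([633,-38,240],1.75,3)],.5)
E
```

```text
11.85 [416.6 178.7 206.9]
cap 0.61 [417.5 172.6   1.6]
stand 0.81 [554.2  50.9  -0.3]
barrel_mouth 0.75 [552.3  55.7 163. ]
crank_grip 0.93 [634.8 -31.7 127.3]
cap 0.95 [415.3 177.7  -1.3]
tray 0.83 [494.4  37.    0.7]
cap 0.6 [416.8 182.3   2.6]
tray 0.94 [482.9  44.3  -0.4]
[-0.148, 0.089, -0.048, 0.0, 0.0, -0.001, 0.5],[-0.148, 0.088, -0.049, 0.0, 0.0, -0.001, 0.5],[-0.149, 0.088, -0.049, 0.0, 0.0, -0.001, 0.5],
[-0.186, 0.146, 0.0, -0.0, -0.0, 0.0, 0.5],[-0.186, 0.146, 0.0, -0.0, -0.0, 0.0, 0.5],[-0.186, 0.146, 0.0, -0.0, -0.0, 0.0, 0.5],
```

View pics/top4.png

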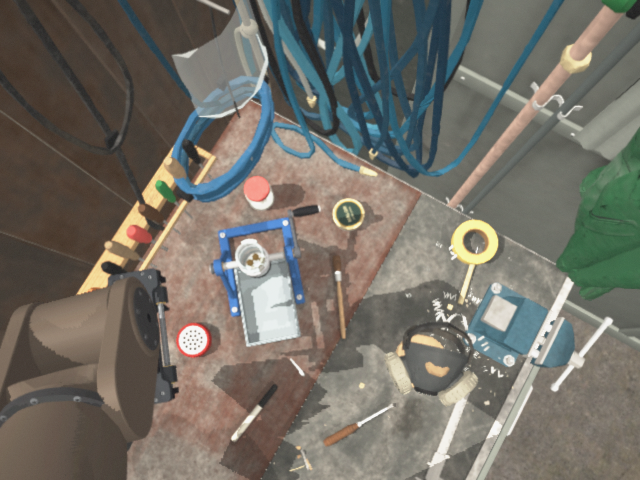

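The cap lies flat on the bench at pixel (193, 340), and the open barrel at (253, 258) still holds the nuts. Next is the crank.

Emit:
{"method": "drive_tool", "body": {
  "rows": [
    [[-0.148, 0.089, -0.049, 0, 0, -0.001, 0.7], [-0.148, 0.089, -0.049, 0, 0, -0.001, 0.7], [-0.149, 0.088, -0.049, 0, 0, -0.001, 0.7], [-0.186, 0.146, 0, 0, 0, 0, 0.7], [-0.186, 0.146, 0, 0, 0, 0, 0.7]]
  ]
}}

```text
t: 13.38
eef_pos: [589.7, 0.2, 240.7]
tcp_rot: [3.141, 0.0, 1.749]
ft_force: [0.1, -0.3, 0.2]
opening: 0.7
grip_force: 0.0
```

Emit:
{"method": "drive_tool", "body": {
  "rows": [
    [[-0.186, 0.146, 0, 0, 0, 0, 0.7], [0, 0, 0, 0, 0, 0, 0.7]]
  ]
}}

```text
t: 13.62
eef_pos: [634.4, -40.5, 239.2]
tcp_rot: [-3.141, 0.0, 1.746]
ft_force: [-0.4, -0.3, -1.3]
opening: 0.701
grip_force: 0.0
```

```bash
python3 - <<'E'
from h import *
np.set_printoptions(precision=1,suppress=True)
s=env.state();print(s['t'],s['eef_pos'],s['tcp_rot'])
p=shot('wrist','wrist5.png')
for n in ['crank_grip','barrel_mouth']:
    for r in env.place_of(n,p)[:1]: print(n,round(r['score'],2),world(p,r['at']))
print(proj(p,[633,-37,129]))
rows([([633,-37,131],1.75,3)],.5)
E
```

```text
13.625 [634.4 -40.5 239.2] [-3.1  0.   1.7]
crank_grip 0.58 [635.6 -36.6 131.1]
barrel_mouth 0.9 [551.8  49.8 161.1]
[314.9 240.2]
[0.0, 0.002, 0.145, -0.0, -0.0, -0.0, 0.5],[0.0, 0.002, 0.145, -0.0, -0.0, -0.0, 0.5],[0.0, 0.001, 0.145, -0.0, -0.0, -0.0, 0.5],
```

View pics/wrist5.png

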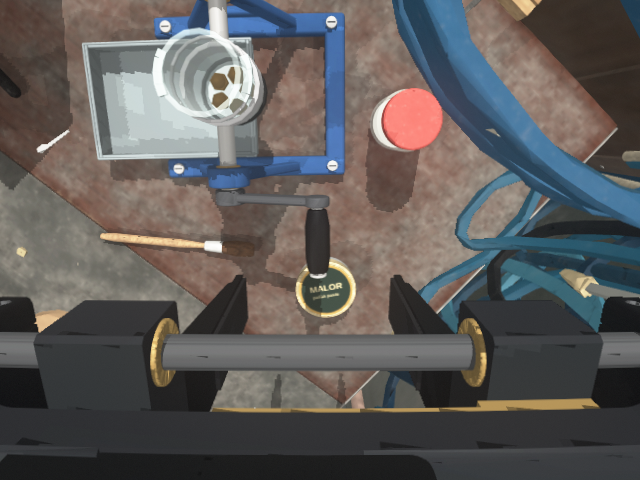

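The grip is centred near (317, 241) and in line with the tool, so I descend and close on it.

Emit:
{"method": "drive_tool", "body": {
  "rows": [
    [[0.0, 0.001, 0.147, 0, 0, 0, 0.7], [0.0, 0.001, 0.147, 0, 0, 0, 0.7], [0.0, 0.001, 0.147, 0, 0, 0, 0.4], [0, 0, 0, 0, 0, 0, 0.1], [0, 0, 0, 0, 0, 0, 0.1]]
  ]
}}

```text
t: 14.4
eef_pos: [633.7, -37.1, 131.8]
tcp_rot: [3.14, 0.001, 1.75]
ft_force: [0.3, -0.1, 0.5]
opening: 0.445
grip_force: 0.0
```

Emit:
{"method": "drive_tool", "body": {
  "rows": [
    [[0, 0, 0, 0, 0, 0, 0.1], [0, 0, 0, 0, 0, 0, 0.1], [0, 0, 0, 0, 0, 0, 0.1], [0, 0, 0, 0, 0, 0, 0.1]]
  ]
}}

```text
t: 14.9
eef_pos: [633.5, -37.7, 130.8]
tcp_rot: [3.141, 0.0, 1.749]
ft_force: [-2.0, 0.8, 6.0]
opening: 0.162
grip_force: 30.0
```

```bash
python3 - <<'E'
import numpy as np
q=np.linspace(0,2.4,25);x=68*np.sin(1.2-q);z=68*np.cos(1.2-q)
for i in range(24): print([0,round(float(x[i+1]-x[i])/250,4),round(float(-(z[i+1]-z[i]))/250,4),0,0,0,.1],end=',' if i%5<4 else '\n')
E
```

```text
[0, -0.0111, -0.0248, 0, 0, 0, 0.1],[0, -0.0135, -0.0236, 0, 0, 0, 0.1],[0, -0.0158, -0.0221, 0, 0, 0, 0.1],[0, -0.0179, -0.0204, 0, 0, 0, 0.1],[0, -0.0199, -0.0185, 0, 0, 0, 0.1]
[0, -0.0216, -0.0165, 0, 0, 0, 0.1],[0, -0.0232, -0.0142, 0, 0, 0, 0.1],[0, -0.0245, -0.0118, 0, 0, 0, 0.1],[0, -0.0255, -0.0093, 0, 0, 0, 0.1],[0, -0.0263, -0.0067, 0, 0, 0, 0.1]
[0, -0.0269, -0.0041, 0, 0, 0, 0.1],[0, -0.0272, -0.0014, 0, 0, 0, 0.1],[0, -0.0272, 0.0014, 0, 0, 0, 0.1],[0, -0.0269, 0.0041, 0, 0, 0, 0.1],[0, -0.0263, 0.0067, 0, 0, 0, 0.1]
[0, -0.0255, 0.0093, 0, 0, 0, 0.1],[0, -0.0245, 0.0118, 0, 0, 0, 0.1],[0, -0.0232, 0.0142, 0, 0, 0, 0.1],[0, -0.0216, 0.0165, 0, 0, 0, 0.1],[0, -0.0199, 0.0185, 0, 0, 0, 0.1]
[0, -0.0179, 0.0204, 0, 0, 0, 0.1],[0, -0.0158, 0.0221, 0, 0, 0, 0.1],[0, -0.0135, 0.0236, 0, 0, 0, 0.1],[0, -0.0111, 0.0248, 0, 0, 0, 0.1],
```

Emit:
{"method": "drive_tool", "body": {
  "rows": [
    [[0, -0.0111, -0.0248, 0, 0, 0, 0.1], [0, -0.0135, -0.0236, 0, 0, 0, 0.1], [0, -0.0158, -0.0221, 0, 0, 0, 0.1], [0, -0.0179, -0.0204, 0, 0, 0, 0.1], [0, -0.0199, -0.0185, 0, 0, 0, 0.1]]
  ]
}}

```text
t: 15.52
eef_pos: [614.6, -41.3, 157.9]
tcp_rot: [3.14, 0.001, 1.749]
ft_force: [5.5, -0.6, -2.6]
opening: 0.163
grip_force: 30.0
```

Emit:
{"method": "drive_tool", "body": {
  "rows": [
    [[0, -0.0216, -0.0165, 0, 0, 0, 0.1], [0, -0.0232, -0.0142, 0, 0, 0, 0.1], [0, -0.0245, -0.0118, 0, 0, 0, 0.1], [0, -0.0255, -0.0093, 0, 0, 0, 0.1], [0, -0.0263, -0.0067, 0, 0, 0, 0.1]]
  ]
}}

```text
t: 16.15
eef_pos: [585.1, -47.0, 172.8]
tcp_rot: [3.139, 0.001, 1.749]
ft_force: [6.8, -1.9, -1.8]
opening: 0.162
grip_force: 30.0
```

Emit:
{"method": "drive_tool", "body": {
  "rows": [
    [[0, -0.0269, -0.0041, 0, 0, 0, 0.1], [0, -0.0272, -0.0014, 0, 0, 0, 0.1], [0, -0.0272, 0.0014, 0, 0, 0, 0.1], [0, -0.0269, 0.0041, 0, 0, 0, 0.1], [0, -0.0263, 0.0067, 0, 0, 0, 0.1]]
  ]
}}

```text
t: 16.77
eef_pos: [552.4, -53.3, 171.5]
tcp_rot: [3.138, 0.002, 1.749]
ft_force: [6.2, -5.0, 1.2]
opening: 0.16
grip_force: 30.0
```

Emit:
{"method": "drive_tool", "body": {
  "rows": [
    [[0, -0.0255, 0.0093, 0, 0, 0, 0.1], [0, -0.0245, 0.0118, 0, 0, 0, 0.1], [0, -0.0232, 0.0142, 0, 0, 0, 0.1], [0, -0.0216, 0.0165, 0, 0, 0, 0.1], [0, -0.0199, 0.0185, 0, 0, 0, 0.1]]
  ]
}}

```text
t: 17.4
eef_pos: [523.9, -58.8, 154.1]
tcp_rot: [3.138, 0.003, 1.75]
ft_force: [2.1, -8.2, 6.8]
opening: 0.161
grip_force: 30.0
```

Emit:
{"method": "drive_tool", "body": {
  "rows": [
    [[0, -0.0179, 0.0204, 0, 0, 0, 0.1], [0, -0.0158, 0.0221, 0, 0, 0, 0.1], [0, -0.0135, 0.0236, 0, 0, 0, 0.1], [0, -0.008, 0.018, 0, 0, 0, 0.1], [0, 0, 0, 0, 0, 0, 0.1]]
  ]
}}

```text
t: 18.02
eef_pos: [509.6, -61.5, 132.4]
tcp_rot: [3.141, 0.002, 1.75]
ft_force: [-0.8, -12.9, 0.2]
opening: 0.154
grip_force: 30.0
```

```bash
python3 - <<'E'
from h import *
np.set_printoptions(precision=1,suppress=True)
s=env.state();print(s['t'],s['eef_pos'],s['ft_force'])
for c in ['scene','top']:
    p=shot(c,c+'6.png')
    for r in env.place_of('nut',p): print(c,round(r['score'],2),world(p,r['at']))
    for n in ['barrel_mouth','tray']:
        for r in env.place_of(n,p)[:1]: print(n,round(r['score'],2),world(p,r['at']))
    if c=='scene': im=cv2.resize(p['color'][250:390,220:400],None,fx=4,fy=4,interpolation=cv2.INTER_CUBIC);cv2.imwrite('pics/s6c.png',im)
E
```

```text
18.025 [509.6 -61.5 132.4] [ -0.8 -12.9   0.2]
scene 0.65 [486.5  38.5  -1.1]
scene 0.49 [442.3  75.    9.5]
scene 0.48 [468.2   6.6  13.6]
scene 0.47 [477.4  46.9   7.9]
scene 0.42 [464.9  30.8   6.3]
scene 0.37 [486.8  30.3  12.2]
tray 0.78 [484.6  34.    2.2]
```

View pics/s6c.png

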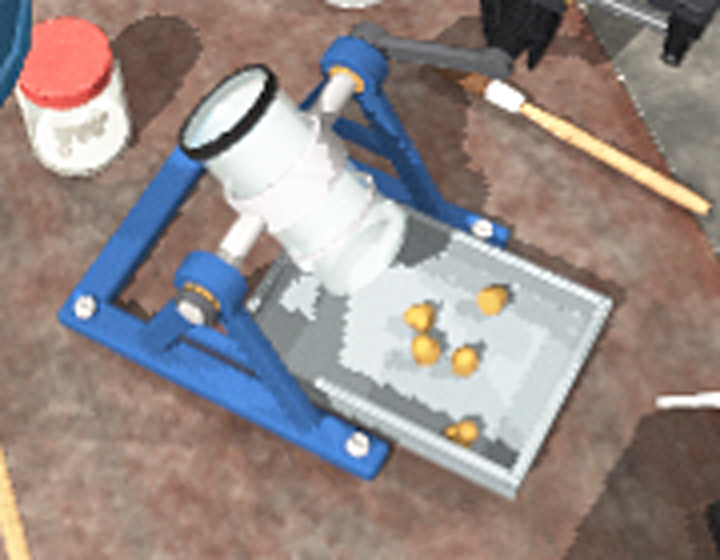

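All five nuts are in the tray, at crop pixels (420, 317), (425, 350), (465, 360), (492, 300) and (462, 432), and the barrel is empty. I crank back.

Emit:
{"method": "drive_tool", "body": {
  "rows": [
    [[0, 0.008, -0.018, 0, 0, 0, 0.1], [0, 0.0135, -0.0236, 0, 0, 0, 0.1], [0, 0.0158, -0.0221, 0, 0, 0, 0.1], [0, 0.0179, -0.0204, 0, 0, 0, 0.1], [0, 0.0199, -0.0185, 0, 0, 0, 0.1]]
  ]
}}

```text
t: 19.05
eef_pos: [527.2, -58.1, 157.5]
tcp_rot: [-3.139, 0.002, 1.75]
ft_force: [-1.1, -11.3, -3.4]
opening: 0.157
grip_force: 30.0
```

Emit:
{"method": "drive_tool", "body": {
  "rows": [
    [[0, 0.0216, -0.0165, 0, 0, 0, 0.1], [0, 0.0232, -0.0142, 0, 0, 0, 0.1], [0, 0.0245, -0.0118, 0, 0, 0, 0.1], [0, 0.0255, -0.0093, 0, 0, 0, 0.1], [0, 0.0263, -0.0067, 0, 0, 0, 0.1]]
  ]
}}

```text
t: 19.68
eef_pos: [556.8, -52.4, 172.6]
tcp_rot: [-3.139, 0.001, 1.75]
ft_force: [-4.2, -8.6, 2.7]
opening: 0.16
grip_force: 30.0
```

Emit:
{"method": "drive_tool", "body": {
  "rows": [
    [[0, 0.0269, -0.0041, 0, 0, 0, 0.1], [0, 0.0272, -0.0014, 0, 0, 0, 0.1], [0, 0.0272, 0.0014, 0, 0, 0, 0.1], [0, 0.0269, 0.0041, 0, 0, 0, 0.1], [0, 0.0263, 0.0067, 0, 0, 0, 0.1]]
  ]
}}

```text
t: 20.3
eef_pos: [590.5, -46.0, 171.3]
tcp_rot: [-3.141, 0.001, 1.749]
ft_force: [-3.6, -5.1, 5.6]
opening: 0.161
grip_force: 30.0
```

Emit:
{"method": "drive_tool", "body": {
  "rows": [
    [[0, 0.0255, 0.0093, 0, 0, 0, 0.1], [0, 0.0245, 0.0118, 0, 0, 0, 0.1], [0, 0.0232, 0.0142, 0, 0, 0, 0.1], [0, 0.0216, 0.0165, 0, 0, 0, 0.1], [0, 0.0199, 0.0185, 0, 0, 0, 0.1]]
  ]
}}

```text
t: 20.92
eef_pos: [619.0, -40.5, 153.7]
tcp_rot: [3.141, 0.001, 1.749]
ft_force: [-1.9, -1.1, 5.6]
opening: 0.165
grip_force: 30.0
```

Emit:
{"method": "drive_tool", "body": {
  "rows": [
    [[0, 0.0179, 0.0204, 0, 0, 0, 0.1], [0, 0.0158, 0.0221, 0, 0, 0, 0.1], [0, 0.0135, 0.0236, 0, 0, 0, 0.1], [0, 0.0111, 0.0248, 0, 0, 0, 0.1], [0, 0, 0, 0, 0, 0, 0.1]]
  ]
}}

```text
t: 21.55
eef_pos: [633.4, -37.7, 130.8]
tcp_rot: [3.141, 0.0, 1.749]
ft_force: [1.0, 0.0, 1.9]
opening: 0.159
grip_force: 30.0
```

Now I press lightly towards the upright stop.

Emit:
{"method": "drive_tool", "body": {
  "rows": [
    [[0, 0.002, 0.005, 0, 0, 0, 0.1], [0, 0, 0, 0, 0, 0, 0.1]]
  ]
}}

```text
t: 21.8
eef_pos: [633.6, -37.6, 130.5]
tcp_rot: [3.141, 0.0, 1.75]
ft_force: [-4.1, -1.0, 13.1]
opening: 0.165
grip_force: 30.0
```

Emit:
{"method": "drive_tool", "body": {
  "rows": [
    [[0, 0.001, 0.003, 0, 0, 0, 0.1], [0, 0, 0, 0, 0, 0, 0.1]]
  ]
}}

```text
t: 22.05
eef_pos: [633.7, -37.7, 130.3]
tcp_rot: [3.141, 0.001, 1.75]
ft_force: [-7.9, -0.2, 18.8]
opening: 0.164
grip_force: 30.0
```

It is against the stop: about 20 N, well over the 5 N friction. I release and retreat.

Emit:
{"method": "drive_tool", "body": {
  "rows": [
    [[0, 0, 0, 0, 0, 0, 0.6], [0, 0, 0, 0, 0, 0, 0.6], [0, 0, 0, 0, 0, 0, 0.6], [0, 0, 0, 0, 0, 0, 0.6]]
  ]
}}

```text
t: 22.55
eef_pos: [634.0, -37.5, 127.9]
tcp_rot: [-3.141, -0.0, 1.749]
ft_force: [0.1, 0.7, 0.2]
opening: 0.525
grip_force: 0.0
```

Emit:
{"method": "drive_tool", "body": {
  "rows": [
    [[0, 0, -0.1, 0, 0, 0, 0.6], [0, 0, -0.2, 0, 0, 0, 0.6], [0, 0, -0.2, 0, 0, 0, 0.6], [0, 0, -0.1, 0, 0, 0, 0.6], [0.1, 0.15, 0, 0, 0, 0, 0.6]]
  ]
}}

```text
t: 23.18
eef_pos: [666.8, -7.4, 281.4]
tcp_rot: [3.138, 0.002, 1.747]
ft_force: [1.1, -0.9, -0.4]
opening: 0.6
grip_force: 0.0
```

Emit:
{"method": "drive_tool", "body": {
  "rows": [
    [[-0.2, 0, 0, 0, 0, 0, 0.6], [-0.2, 0, 0, 0, 0, 0, 0.6], [-0.2, 0, 0, 0, 0, 0, 0.6], [0, 0, 0, 0, 0, 0, 0.6]]
  ]
}}

```text
t: 23.68
eef_pos: [693.2, -157.1, 277.2]
tcp_rot: [-3.141, 0.0, 1.746]
ft_force: [0.7, 0.9, 0.3]
opening: 0.6
grip_force: 0.0
```

```bash
python3 - <<'E'
from h import *
np.set_printoptions(precision=1,suppress=True)
s=env.state();print(s['t'],s['eef_pos'],s['ft_force'])
for c in ['scene','top']:
    p=shot(c,c+'7.png')
    for n in ['stand','barrel_mouth','crank_grip','cap','tray','polish_tin','nut_jar','brush']:
        for r in env.place_of(n,p)[:1]: print(n,round(r['score'],2),world(p,r['at']))
    if c=='scene': im=cv2.resize(p['color'][220:400,220:440],None,fx=3,fy=3,interpolation=cv2.INTER_CUBIC);cv2.imwrite('pics/s7c.png',im)
E
```

```text
23.675 [ 693.2 -157.1  277.2] [0.7 0.9 0.3]
stand 0.64 [549.2  55.4  -4.6]
barrel_mouth 0.95 [549.3  52.  162.8]
crank_grip 0.9 [630.7 -37.3 128.5]
cap 0.71 [413.2 173.6   2.4]
tray 0.55 [484.9  39.8  -1. ]
polish_tin 0.87 [ 657.7 -113.8    1.2]
nut_jar 0.58 [696.3  59.6   0.1]
brush 0.66 [497.5 -95.5   1.8]
cap 0.61 [416.2 174.2  -0.2]
nut_jar 0.73 [695.5  56.5  -0.5]
```

View pics/s7c.png

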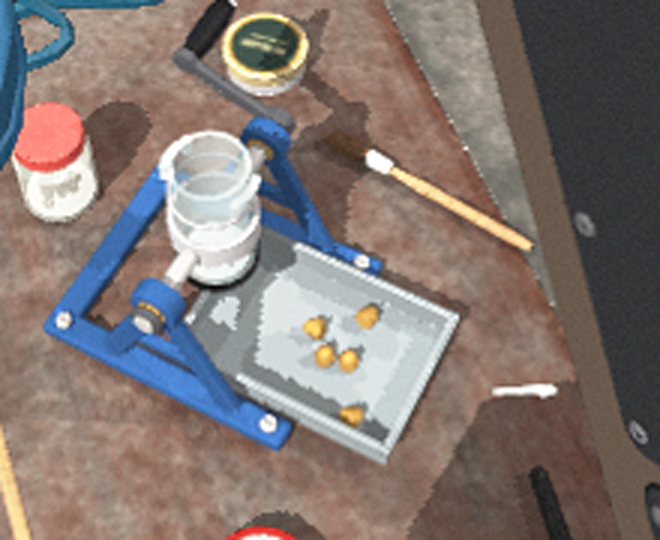

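The barrel is upright at (212, 210) and empty. All five nuts are in the tray, the cap lies flat on the bench, and the other things have not moved. I hand it in.

```bash
python3 -c "
from cell import env
print(env.job_done())"
```

```text
the job is handed in; nothing more can be done
None
```

The job is handed in at about 24 s: the cap lies flat on the bench, all five nuts are in the tray, the barrel is back against its upright stop, and nothing else was moved.

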